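# Fit the spacers and offer up the label unwinder's dancer arm

### The arm

A 6-joint arm with a two-finger parallel gripper is mounted at the origin on the work surface. World frame = base frame: x ahead of the robot, y to its left, z up, the work surface at z = 0. Lengths are in m, angles in rad, forces in N, time in s.
With the tool pointing down it reaches from about 0.375 to 0.975 m from the base axis. Payload 3.8 kg.
Tool frame: the origin (TCP) lies at the very end of the fingers, on their centre line; the grasp point (between the pads) lies 19 mm behind it; z points along the fingers, y is the line along which they close (so a half turn about z gives the same grasp; the last joint's range is limited). The gripper opens to 85 mm and grips with 20 to 120 N. Pads are 22 mm wide; open, the fingers measure 114 mm over their backs; the gripper's body (76 mm by 85 mm) begins 54 mm behind the grasp point. The pads swing forward as they close: fully open they stand 13 mm farther back than shut.
Start: joints at [1.095, 0.264, 1.604, -0, 1.274, -0.037], TCP at [0.287, 0.611, 0.231] pointing down, gripper open.
Joint ranges: [-2.63, 2.63], [-0.94, 2.18], [0.31, 2.57], [-1.31, 4.45], [0, 2.66], [-2.55, 2.55]. Speed limits (rad/s): [2.57, 2.57, 3.14, 3.14, 3.14, 3.14].

### API

Orientations are given as a rotation vector (axis times angle).
In Python, from workcell import read_state, read_camera, calibration, finish_job gives the robot as it stands.
- The arm moves only by the tool step_arm, never from a script. Its argument "commands" is a list of rows, each an object of numbers: "fingers": the gripper's target within -1 to 1 (shut at 1, half-way at 0, fully open at -1); "dx", "dy", "dz": the shift along the tool's x, y, z in m; "roll": the turn about the tool's z in degrees. In form: [{"fingers": .., "dx": .., "dy": .., "dz": .., "roll": ..}, ...]. A call has 1 to 8 rows; each row is the pose to reach, as a shift and turn from the pose commanded when the call began, along the tool's axes at that moment; what a row does not reach only later rows make up. A row lasts 1/8 s, in which the tool goes at most 62.5 mm and 10.7 degrees, less where a joint would pass 70% of its speed; a pose out of reach is approached as far as the arm can. A call with a gripper value outside its range is refused whole. The fingers move at their own pace and stop on an object; "squeeze" is the grip in N (left out, the last holds). Time passes only in rows, so rows that repeat a pose let the fingers close. It gives the time, the measured TCP pose, the force, the opening and the grip force at its end, in the units of the state.
- read_state(): the state, without advancing time (a new reading comes with each control period).
- read_camera(name): name is "side" or "top" or "wrist"; returns (picture, depth): 480x640x3 uint8, blue, green, red; 480x640 float32, m along the optical axis (not along the pixel's ray), 0 where there is no reading.
- calibration(name): a dict with "intrinsics" (3x3 intrinsics, pixels), "world_to_cam" (4x4, takes a point from world to camera coordinates). Camera axes: x right, y up, looking along -z (the intrinsics and any distortion apply to the point x, -y, -z); pixel columns grow to the right and rows downward; lengths in m; the calibration is good to about 2 mm. A picture is of the moment at which its call begins: read the wrist's pose just before it. calibration takes no time and is no camera call; for the wrist camera it gives the pose at the moment of the call.
- finish_job(): hands the job in; it is judged then, once.
The state is a dict: "time": time; "q": joint angles; "joint_vel": joint speeds; "joint_torque": joint torques, N m; "tool_pos": TCP position; "tcp_rot": TCP orientation; "wrist_force": force on the tool from outside, world axes, zero at the start; "torque": the same for the moment, N m; "width": opening from 0.0 (shut) to 1.0 (fully open); "grip_force": force on a finger pad.
Only numpy, scipy, OpenCV 4.12 (cv2) and the standard library are available. Lean on these libraries where they do the work, as an engineer would, in place of code of your own. Each camera call takes 0.05 s, during which the arm holds its last target. There are 200 camera calls.

### The job

Get the label unwinder's base plate ready for its dancer arm: put the two loose white spacers upright over the free pegs, flat on the plate, the tall one in the row that already holds the tall spacer and the short one in the row that already holds the short spacer. Then grip the dancer arm (the bar with a heavy hub at one end and a rubber roller at the other) at its balance point, lift it and hold it level and still over the plate, hub above the middle of the tall row, roller above the middle of the short row, its underside about 5 cm above the tall spacers; finish while still holding it there. Leave the cheeses, the label roll and the tape dispenser where they are.

Things in the scene. Friction and masses are not known exactly. Their poses are not given: they have to be found in the camera images.
- plate: Fixed dark steel base plate, 120 mm (x) by 260 mm (y), 10 mm thick; origin at its underside centre, z up. Four upright steel pegs, 12 mm diameter, tapered top, rise 22 mm from its upper face: row a at y = +100 mm, row b at y = -100 mm, each with a near peg (x = -35 mm) and a far peg (x = +35 mm). Free at the start: far peg of row a, near peg of row b.
- peg_a_near (a point): the near peg (plate x -35 mm) in row a (plate y +100 mm) of the base plate, at the foot of the peg on the plate's upper face
- peg_a_far (a point): the far peg (plate x +35 mm) in row a (plate y +100 mm) of the base plate, at the foot of the peg on the plate's upper face
- peg_b_near (a point): the near peg (plate x -35 mm) in row b (plate y -100 mm) of the base plate, at the foot of the peg on the plate's upper face
- peg_b_far (a point): the far peg (plate x +35 mm) in row b (plate y -100 mm) of the base plate, at the foot of the peg on the plate's upper face
- row_a (a point): middle of row a, between its two pegs, on the plate's upper face (10 mm above the table)
- row_b (a point): middle of row b, between its two pegs, on the plate's upper face (10 mm above the table)
- tall_fitted: white plastic ring standing upright, 32 mm outside diameter, 20 mm bore, 50 mm tall, already on a peg: the near peg of row a or the far peg of row b, which makes that row the tall row; origin at the centre of its underside
- short_fitted: white plastic ring standing upright, 32 mm outside diameter, 20 mm bore, 30 mm tall, already on a peg of the other row, which is the short row; origin at the centre of its underside
- tall_loose: white plastic ring standing upright, 32 mm outside diameter, 20 mm bore, 50 mm tall, about 50 g, standing on the table; origin at the centre of its underside
- short_loose: white plastic ring standing upright, 32 mm outside diameter, 20 mm bore, 30 mm tall, about 30 g, standing on the table; origin at the centre of its underside
- dancer: Dancer arm, about 0.4 kg: aluminium bar along x, 16 mm wide, from 10 to 28 mm above the arm's underside; hub at x = -100 mm, roller at x = +100 mm. Origin midway between them, level with their undersides; x points to the roller, z up. It lies on the table on hub and roller. It balances at x = -40 mm, 60 mm from the hub's axis; grip it within about 18 mm of there along the bar.
- dancer_hub (a point): centre of the underside of the dark solid upright hub, 48 mm diameter, 40 mm tall
- dancer_roller (a point): lowest point of the black rubber roller's middle; the roller lies across the bar (along the arm's y), 24 mm diameter, 60 mm long
- cheese1: small round cheese in a white paper band, 76 mm diameter, 35 mm tall, not part of the job; origin at the centre of its underside
- cheese2: small round cheese in a white paper band, 76 mm diameter, 35 mm tall, not part of the job; origin at the centre of its underside
- cheese3: small round cheese in a white paper band, 76 mm diameter, 35 mm tall, not part of the job; origin at the centre of its underside
- label_roll: roll of cream labels, 110 mm diameter, 60 mm tall, not part of the job; origin at the centre of its underside
- dispenser: blue and dark hand tape dispenser with a roll of tape standing in it, 170 mm by 60 mm, about 103 mm tall, not part of the job; origin at the centre of its underside
Things that resemble listed ones, but are neither listed nor needed, are in the scene too. Leave any yellow look-alike of the tall_loose alone.

How it is judged:
By the outcome, as a careful person would: the job done as asked, in the order asked, and still so for the second after the job is handed in, while the arm keeps its last pose, push and grip.
It also fails if it takes over 72 s, if anything falls off the work surface, if the arm or the gripper's body presses on something with over 40 N, if the wrist force passes 120 N, or if a joint passes its speed limit or range.

## Working session

There is one attempt and no reset: what is moved stays moved. The work goes in short steps, Python scripts to look and compute and a tool call to move; the robot and the scene stay as the last step left them, time stands still between calls to the robot, and variables do not carry over. Pictures are saved under pics/ and viewed, at most 10 in all, crops included, and the job is handed in when it is done.

Besides the shell and the picture viewer there is one more tool, called after ">>>" in YAML: its name, and indented under it one key for each argument. step_arm: Moves the arm, as the interface text tells. Its arguments: {"type":"object","properties":{"commands":{"type":"array","items":{"type":"object","properties":{"fingers":{"type":"number"},"dx":{"type":"number"},"dy":{"type":"number"},"dz":{"type":"number"},"roll":{"type":"number"}}}},"squeeze":{"type":"number"}},"required":["commands"]}

```bash
ls; mkdir -p pics; cat > h.py <<'E'
import numpy as np, cv2
from workcell import *
def back(name, depth, c=None):
    c=c or calibration(name); K=np.array(c["intrinsics"]); T=np.linalg.inv(np.array(c["world_to_cam"]))
    v,u=np.mgrid[0:480,0:640]
    x=(u-K[0,2])/K[0,0]*depth; y=(v-K[1,2])/K[1,1]*depth
    P=np.stack([x,-y,-depth,np.ones_like(depth)],-1)@T.T
    return P[...,:3]
def ray(name,uv,z,c=None):
    c=c or calibration(name); K=np.array(c["intrinsics"]); T=np.linalg.inv(np.array(c["world_to_cam"]))
    d=T[:3,:3]@np.array([(uv[0]-K[0,2])/K[0,0],-(uv[1]-K[1,2])/K[1,1],-1]); o=T[:3,3]
    return o+d*(z-o[2])/d[2]
E
python3 - <<'E'
from h import *
print({k:np.round(v,3) if k!='time' else v for k,v in read_state().items()})
for n in ["top","side","wrist"]:
    c=calibration(n); print(n,{k:(np.round(v,3).tolist()) for k,v in c.items()})
    p,d=read_camera(n); cv2.imwrite(f"pics/{n}0.png",p); np.save(f"{n}0.npy",d); print(d.min(),d.max(),(d==0).mean())
E
```

```text
pics
{'time': 0.0, 'q': array([ 1.095,  0.265,  1.605, -0.   ,  1.274, -0.037]), 'joint_vel': array([-0.   ,  0.001,  0.002, -0.001, -0.   ,  0.001]), 'joint_torque': array([ 2.0000e-03, -5.1510e+01, -3.6732e+01,  0.0000e+00,  1.3000e-02,
        0.0000e+00]), 'tool_pos': array([0.286, 0.61 , 0.23 ]), 'tcp_rot': array([-6.840e-01, -3.066e+00,  3.000e-03]), 'wrist_force': array([ 0.371,  0.234, -0.193]), 'torque': array([-0.038,  0.012, -0.01 ]), 'grip_force': np.float64(0.0), 'width': np.float64(1.004)}
top {'intrinsics': [[588.659, 0.0, 316.822], [0.0, 588.659, 243.015], [0.0, 0.0, 1.0]], 'world_to_cam': [[-0.057, -0.998, -0.006, 0.076], [0.973, -0.057, 0.224, -0.542], [-0.224, 0.007, 0.975, -1.558], [0.0, 0.0, 0.0, 1.0]]}
0.0 2.7414532 0.003948567708333333
side {'intrinsics': [[443.198, 0.0, 315.594], [0.0, 443.198, 244.029], [0.0, 0.0, 1.0]], 'world_to_cam': [[0.822, -0.57, -0.002, -0.421], [0.362, 0.52, 0.774, -0.259], [-0.44, -0.636, 0.634, -0.751], [0.0, 0.0, 0.0, 1.0]]}
0.0 3.8175964 0.004059244791666666
wrist {'intrinsics': [[345.629, 0.0, 322.29], [0.0, 345.629, 238.816], [0.0, 0.0, 1.0]], 'world_to_cam': [[0.425, 0.905, -0.003, -0.674], [-0.859, 0.403, -0.315, 0.041], [-0.284, 0.136, 0.949, -0.38], [0.0, 0.0, 0.0, 1.0]]}
0.0 1.468807 0.004192708333333333
```

View pics/top0.png

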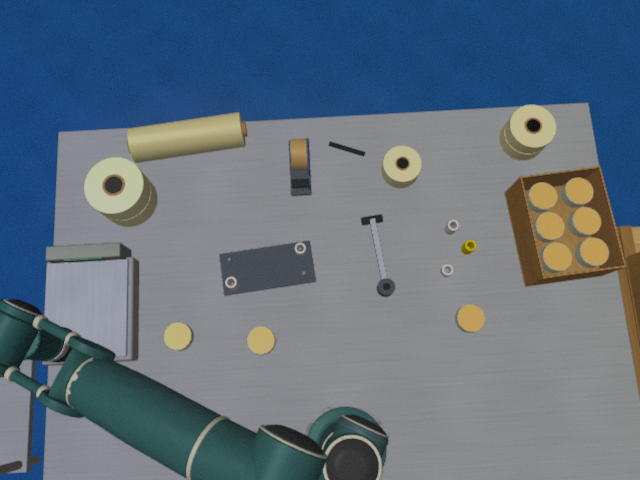

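View pics/side0.png

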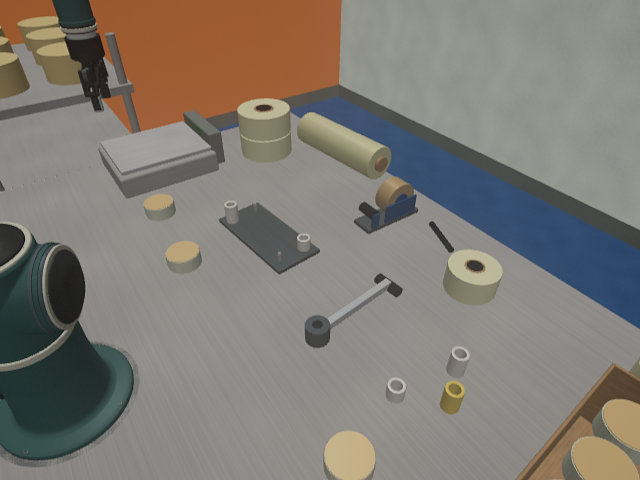

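The top view shows the plate at about (267,268). The tall fitted spacer is on row a near (231,283) and the short fitted one on row b far (300,248). The loose tall is at (453,226), the loose short at (447,270) and the yellow look-alike at (470,246). The dancer's hub is at (386,287) and its roller at (372,219). The side view confirms the heights, with the loose tall at (458,362) and the loose short at (396,390).

```bash
cat > m.py <<'E'
from h import *
for n in ["top","side"]:
    p=cv2.imread(f"pics/{n}0.png"); d=np.load(f"{n}0.npy"); P=back(n,d)
    hsv=cv2.cvtColor(p,cv2.COLOR_BGR2HSV)
    ok=(d>0)&(P[...,0]>.3)&(P[...,0]<1)&(abs(P[...,1])<.5)
    tb=ok&(abs(P[...,2])<.008); print(n,"table z",np.median(P[tb][:,2]))
    for nm,m in [("obj",ok&(P[...,2]>.007)&(P[...,2]<.13))]:
        k,l,s,c=cv2.connectedComponentsWithStats(m.astype(np.uint8),connectivity=4)
        for i in range(1,k):
            if s[i,4]<25: continue
            q=P[l==i]; zt=np.percentile(q[:,2],90); t=q[q[:,2]>zt-.006]
            mm=(t.min(0)+t.max(0))/2
            print(nm,s[i].tolist(),"zt %.3f"%zt,"topmid",mm.round(4),"mean",t.mean(0).round(4),"ext",np.ptp(t,axis=0).round(3), "col",hsv[l==i].mean(0).round())
E
python3 m.py
```

```text
top table z -0.0007660687453796555
obj [149, 113, 98, 48, 3347] zt 0.100 topmid [0.8786 0.3705 0.1018] mean [0.8833 0.3708 0.0984] ext [0.09  0.258 0.016] col [ 26.  74. 156.]
obj [288, 138, 24, 58, 1079] zt 0.101 topmid [0.8044 0.0825 0.102 ] mean [0.8054 0.0823 0.1003] ext [0.061 0.046 0.014] col [ 62.  77. 108.]
obj [328, 142, 37, 14, 145] zt 0.017 topmid [ 0.8359 -0.0586  0.0175] mean [ 0.836  -0.0581  0.0148] ext [0.044 0.1   0.013] col [115.  24.  50.]
obj [380, 146, 42, 43, 1322] zt 0.063 topmid [ 0.762  -0.2089  0.0643] mean [ 0.7607 -0.2084  0.0608] ext [0.109 0.107 0.014] col [ 29.  62. 162.]
obj [361, 215, 34, 83, 790] zt 0.041 topmid [ 0.4953 -0.1342  0.0417] mean [ 0.4209 -0.1364  0.0396] ext [0.205 0.052 0.014] col [107.  21. 110.]
obj [445, 220, 14, 15, 140] zt 0.051 topmid [ 0.576  -0.3369  0.0526] mean [ 0.5759 -0.3358  0.0502] ext [0.032 0.029 0.014] col [ 15.  18. 133.]
obj [219, 241, 97, 55, 2778] zt 0.019 topmid [0.4936 0.1917 0.0397] mean [0.4916 0.1913 0.0241] ext [0.137 0.261 0.053] col [101.  36.  90.]
obj [461, 241, 15, 14, 141] zt 0.051 topmid [ 0.5153 -0.3
[... 1853 characters left out ...]
 0.040 topmid [ 0.419  -0.14    0.0384] mean [ 0.4175 -0.142   0.0394] ext [0.047 0.047 0.009] col [ 48.   8. 105.]
obj [447, 347, 23, 30, 505] zt 0.050 topmid [ 0.5782 -0.3397  0.0476] mean [ 0.5775 -0.3398  0.0483] ext [0.031 0.031 0.008] col [ 18.  18. 136.]
obj [386, 378, 20, 24, 374] zt 0.030 topmid [ 0.4568 -0.3144  0.0281] mean [ 0.4562 -0.3151  0.0287] ext [0.032 0.032 0.008] col [ 17.  18. 144.]
obj [440, 381, 25, 32, 577] zt 0.050 topmid [ 0.5181 -0.3804  0.0482] mean [ 0.5168 -0.3811  0.0485] ext [0.032 0.032 0.009] col [ 23. 124. 138.]
obj [326, 431, 50, 49, 1738] zt 0.036 topmid [ 0.3287 -0.3631  0.0345] mean [ 0.3258 -0.3638  0.035 ] ext [0.057 0.074 0.008] col [ 20.  76. 193.]
```

```bash
cat >> h.py <<'E'
from scipy.spatial.transform import Rotation as R
def go(x,y,z,yaw=None):
    "rows wanted: shift in tool axes to TCP x,y,z, tool-y axis at yaw deg (mod 180)"
    s=read_state(); M=R.from_rotvec(s["tcp_rot"]).as_matrix(); d=M.T@(np.array([x,y,z])-s["tool_pos"])
    cy=np.degrees(np.arctan2(M[1,1],M[0,1])); r=0 if yaw is None else -((yaw-cy+90)%180-90)
    print("t %.2f"%s["time"],"tcp",s["tool_pos"].round(4),"yaw %.1f"%cy,"q6 %.2f"%s["q"][5],"->",(d*1000).round(1),"mm roll %.1f"%r, "| |d| %.0f"%(np.linalg.norm(d)*1000))
E
python3 - <<'E'
from h import *
p=cv2.imread("pics/top0.png"); d=np.load("top0.npy"); P=back("top",d)
hsv=cv2.cvtColor(p,cv2.COLOR_BGR2HSV)
box=np.zeros((480,640),bool); box[235:300,212:325]=1
m=box&(hsv[...,2]<100)
m=cv2.morphologyEx(m.astype(np.uint8),cv2.MORPH_CLOSE,np.ones((3,3)))
c=max(cv2.findContours(m,0,2)[0],key=cv2.contourArea)
pts=np.array([ray("top",q,.010)[:2] for q in c[:,0]],np.float32)
print(cv2.minAreaRect(pts), np.median(P[(m>0)][:,2]))
for n,b in [("top",(215,240,320,300)),("side",(215,195,325,275))]:
    d=np.load(f"{n}0.npy"); P=back(n,d); bx=np.zeros((480,640),bool); bx[b[1]:b[3],b[0]:b[2]]=1
    for lo,hi in [(.034,.047),(.05,.068)]:
        mm=bx&(P[...,2]>lo)&(P[...,2]<hi)
        k,l,s,cc=cv2.connectedComponentsWithStats(mm.astype(np.uint8))
        for i in range(1,k):
            if s[i,4]>8: q=P[l==i]; print(n,lo,s[i].tolist(),((q.min(0)+q.max(0))/2).round(4),q[:,2].max().round(3))
go(.47,.21,.32,90)
c=calibration("wrist"); T=np.linalg.inv(np.array(c["world_to_cam"])); s=read_state(); M=R.from_rotvec(s["tcp_rot"]).as_matrix()
print("cam in tool",M.T@(T[:3,3]-s["tool_pos"]),"look",M.T@(-T[:3,2]))
E
```

```text
((0.4950568675994873, 0.1880623698234558), (0.11940556019544601, 0.25835341215133667), 5.416714668273926) 0.009465256884180206
top 0.034 [294, 243, 12, 11, 63] [0.5393 0.0935 0.0403] 0.047
top 0.034 [228, 280, 6, 6, 11] [0.4531 0.2877 0.0402] 0.046
top 0.034 [230, 286, 7, 4, 9] [0.4379 0.2812 0.0407] 0.047
top 0.05 [225, 277, 12, 12, 74] [0.4501 0.2852 0.0582] 0.066
side 0.034 [225, 208, 13, 9, 58] [0.4522 0.2766 0.0405] 0.047
side 0.034 [297, 234, 13, 11, 92] [0.5409 0.0905 0.0384] 0.043
side 0.05 [224, 201, 13, 11, 104] [0.452  0.2831 0.0564] 0.062
t 0.15 tcp [0.2865 0.6105 0.2302] yaw 64.9 q6 -0.04 -> [-336.3 -284.8  -89.3] mm roll -25.1 | |d| 450
cam in tool [ 7.99927779e-02  1.04799188e-04 -1.41508830e-01] look [-3.14756533e-01 -8.77968995e-04  9.49172036e-01]
```

```bash
python3 -c "
from h import *
go(.45,.19,.25,95.4)"
```

```text
t 0.15 tcp [0.2865 0.6105 0.2302] yaw 64.9 q6 -0.04 -> [-326.7 -311.3  -19.2] mm roll -30.5 | |d| 452
```

>>> step_arm:
  commands:
    - {"fingers": -1,"dx": -327,"dy": 0,"dz": 0,"roll": 0}

```text
time: 0.28
tool_pos: [0.3404, 0.586, 0.2307]
tcp_rot: [-0.674, -3.067, 0.0]
wrist_force: [0.8, 0.1, 0.3]
width: 1.0
grip_force: 0.0
```

I sent that row in mm when the interface takes metres. It was clamped and did no harm, so I'll recompute and send metres from here on.

```bash
sed -i 's/(d\*1000).round(1),"mm roll/d.round(4),"m roll/' h.py; python3 -c "
from h import *
go(.45,.19,.25,95.4)"
```

```text
t 0.28 tcp [0.3404 0.586  0.2307] yaw 65.2 q6 -0.13 -> [-0.2656 -0.3135 -0.0196] m roll -30.2 | |d| 411
```

>>> step_arm:
  commands:
    - {"fingers": -1,"dx": -0.038,"dy": -0.045,"dz": -0.003,"roll": -5}
    - {"fingers": -1,"dx": -0.076,"dy": -0.09,"dz": -0.006,"roll": -10}
    - {"fingers": -1,"dx": -0.114,"dy": -0.134,"dz": -0.009,"roll": -15}
    - {"fingers": -1,"dx": -0.152,"dy": -0.179,"dz": -0.012,"roll": -20}
    - {"fingers": -1,"dx": -0.19,"dy": -0.224,"dz": -0.015,"roll": -25}
    - {"fingers": -1,"dx": -0.228,"dy": -0.269,"dz": -0.018,"roll": -30}
    - {"fingers": -1,"dx": -0.265,"dy": -0.313,"dz": -0.02,"roll": -30}
    - {"fingers": -1,"dx": -0.265,"dy": -0.313,"dz": -0.02,"roll": -30}

```text
time: 1.27
tool_pos: [0.451, 0.1851, 0.2513]
tcp_rot: [-0.124, 3.139, -0.001]
wrist_force: [-0.2, 0.6, 0.1]
width: 1.002
grip_force: 0.0
```

```bash
cat > snap.py <<'E'
import sys
from h import *
c=calibration("wrist"); p,d=read_camera("wrist"); t=sys.argv[1]
cv2.imwrite(f"pics/{t}.png",p); np.savez(f"{t}.npz",d=d,w=c["world_to_cam"],K=c["intrinsics"])
s=read_state(); print(s["time"],s["tool_pos"].round(4))
E
python3 snap.py w1; python3 -c "
from h import *
go(.45,.19,.25,95.4)"
```

```text
1.325 [0.4505 0.187  0.2512]
t 1.32 tcp [0.4505 0.187  0.2512] yaw 94.6 q6 -1.31 -> [0.0003 0.003  0.0012] m roll -0.8 | |d| 3
```

View pics/w1.png

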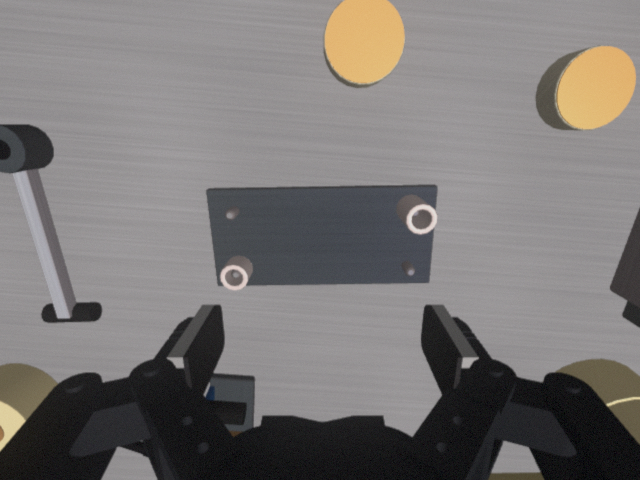

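The wrist view shows the free pegs at (232,213), near b, and (408,268), far a. The tall fitted spacer is at (421,219), the short one at (236,275), and the dancer is at the left.

```bash
cat > plate.py <<'E'
from h import *
z=np.load("w1.npz"); c=dict(intrinsics=z["K"],world_to_cam=z["w"]); P=back("w",z["d"],c); p=cv2.imread("pics/w1.png")
bx=np.zeros((480,640),bool); bx[180:292,200:445]=1
g=p.max(2)
# plate rect by ray at z=.01
m=(bx&(abs(P[...,2]-.0095)<.0045)).astype(np.uint8)
cn=max(cv2.findContours(m,0,2)[0],key=cv2.contourArea)
pts=np.array([ray("w",q,.010,c)[:2] for q in cn[:,0]],np.float32); print(cv2.minAreaRect(pts),"plate z",np.median(P[m>0][:,2]))
for nm,lo,hi in [("peg top",.026,.036),("short top",.036,.044),("tall top",.054,.066)]:
    mm=bx&(P[...,2]>lo)&(P[...,2]<hi); k,l,s,cc=cv2.connectedComponentsWithStats(mm.astype(np.uint8))
    for i in range(1,k):
        if s[i,4]>5:
            q=P[l==i]; zt=q[:,2].max(); e=np.array([ray("w",v,zt-.001,c)[:2] for v in np.argwhere(l==i)[:,::-1]],np.float32)
            print(nm,s[i].tolist(),"pts",((q.min(0)+q.max(0))/2).round(4),"rays",((e.min(0)+e.max(0))/2).round(4),np.ptp(e,axis=0).round(3),zt.round(4))
E
python3 plate.py
```

```text
((0.4958677887916565, 0.18764206767082214), (0.11950362473726273, 0.25782814621925354), 5.341641426086426) plate z 0.008718037060239131
peg top [399, 197, 24, 20, 75] pts [0.4476 0.2787 0.031 ] rays [0.4466 0.2773] [0.022 0.022] 0.0359
peg top [225, 209, 11, 11, 91] pts [0.4719 0.0852 0.0294] rays [0.4704 0.0862] [0.011 0.011] 0.0328
peg top [412, 209, 14, 14, 55] pts [0.4559 0.2883 0.031 ] rays [0.4553 0.2875] [0.015 0.012] 0.036
peg top [413, 210, 7, 7, 27] pts [0.4545 0.2862 0.029 ] rays [0.4538 0.2856] [0.007 0.006] 0.0316
peg top [223, 260, 28, 18, 113] pts [0.5341 0.0927 0.031 ] rays [0.5317 0.0941] [0.02 0.03] 0.036
peg top [405, 265, 10, 11, 77] pts [0.5219 0.2904 0.029 ] rays [0.5204 0.2893] [0.012 0.011] 0.0316
peg top [231, 269, 11, 9, 69] pts [0.5411 0.0916 0.0292] rays [0.5398 0.0925] [0.01  0.011] 0.0318
peg top [225, 272, 18, 13, 81] pts [0.5458 0.09   0.0309] rays [0.5446 0.0906] [0.015 0.019] 0.0358
short top [401, 199, 24, 23, 67] pts [0.4495 0.2783 0.0399] rays [0.4483 0.2775] [0.024 0.022] 0.0438
short top [412, 210, 16, 15, 52] pts [0.455  0.2876 0.0399] rays [0.4549 0.2868] [0.016 0.015] 0.0438
short top [220, 264, 29, 26, 357] pts [0.541  0.0918 0.0383] rays [0.5402 0.0923] [0.031 0.031] 0.0405
tall top [405, 203, 32, 31, 503] pts [0.4527 0.2838 0.0574] rays [0.452  0.2826] [0.031 0.032] 0.0607
```

Top, side and wrist views agree within 1 mm. The plate centre is (.4958,.1877) with yaw 5.36°, and row a is the tall row. Next is a close look at the loose spacers.

```bash
python3 -c "
from h import *
go(.48,-.32,.25,95.4)"
```

```text
t 1.32 tcp [0.4505 0.187  0.2512] yaw 94.6 q6 -1.31 -> [ 0.0115 -0.5077  0.0011] m roll -0.8 | |d| 508
```

>>> step_arm:
  commands:
    - {"fingers": -1,"dx": 0.001,"dy": -0.062,"dz": 0,"roll": 0}
    - {"fingers": -1,"dx": 0.003,"dy": -0.124,"dz": 0,"roll": 0}
    - {"fingers": -1,"dx": 0.004,"dy": -0.186,"dz": 0,"roll": 0}
    - {"fingers": -1,"dx": 0.006,"dy": -0.248,"dz": 0,"roll": 0}
    - {"fingers": -1,"dx": 0.007,"dy": -0.31,"dz": 0,"roll": 0}
    - {"fingers": -1,"dx": 0.009,"dy": -0.372,"dz": 0,"roll": 0}
    - {"fingers": -1,"dx": 0.01,"dy": -0.434,"dz": 0,"roll": 0}
    - {"fingers": -1,"dx": 0.012,"dy": -0.496,"dz": 0,"roll": 0}

```text
time: 2.33
tool_pos: [0.4814, -0.3072, 0.251]
tcp_rot: [-0.136, 3.138, 0.001]
wrist_force: [2.0, -0.3, 0.8]
width: 1.001
grip_force: 0.0
```

>>> step_arm:
  commands:
    - {"fingers": -1,"dx": 0,"dy": -0.01,"dz": 0,"roll": 0}
    - {"fingers": -1,"dx": 0,"dy": -0.01,"dz": 0,"roll": 0}
    - {"fingers": -1,"dx": 0,"dy": -0.01,"dz": 0,"roll": 0}

```text
time: 2.7
tool_pos: [0.4816, -0.3146, 0.251]
tcp_rot: [0.136, -3.138, -0.002]
wrist_force: [0.9, -0.4, -0.5]
width: 0.999
grip_force: 0.0
```

```bash
python3 snap.py w2; cat > loose.py <<'E'
from h import *
z=np.load("w2.npz"); c=dict(intrinsics=z["K"],world_to_cam=z["w"]); P=back("w",z["d"],c); p=cv2.imread("pics/w2.png"); hsv=cv2.cvtColor(p,cv2.COLOR_BGR2HSV)
roi=(abs(P[...,0]-.5)<.13)&(P[...,1]<-.1)&(P[...,1]>-.45)
for nm,lo,hi in [("hi",.044,.054),("lo",.025,.034)]:
    mm=roi&(P[...,2]>lo)&(P[...,2]<hi); k,l,s,cc=cv2.connectedComponentsWithStats(mm.astype(np.uint8))
    for i in range(1,k):
        if s[i,4]>60:
            q=P[l==i]; zt=np.percentile(q[:,2],80); e=np.array([ray("w",v,zt,c)[:2] for v in np.argwhere(l==i)[:,::-1]],np.float32)
            print(nm,s[i].tolist(),"pts",((q.min(0)+q.max(0))/2).round(4),"rays",((e.min(0)+e.max(0))/2).round(4),np.ptp(e,axis=0).round(3),zt.round(4),hsv[l==i].mean(0).round())
E
python3 loose.py; python3 -c "
from h import *
go(.577,-.338,.1,95.4)"
```

```text
2.75 [ 0.4816 -0.3146  0.2512]
hi [243, 221, 30, 30, 455] pts [ 0.5185 -0.3799  0.0475] rays [ 0.5176 -0.3797] [0.032 0.03 ] 0.0491 [ 23. 198. 194.]
hi [279, 277, 29, 28, 408] pts [ 0.5788 -0.3389  0.0474] rays [ 0.5779 -0.3389] [0.033 0.031] 0.049 [  7.  24. 185.]
lo [468, 135, 32, 191, 2100] pts [ 0.5072 -0.1369  0.0295] rays [ 0.5067 -0.1377] [0.22  0.053] 0.0273 [122.  23. 165.]
lo [311, 166, 30, 30, 434] pts [ 0.4577 -0.314   0.0281] rays [ 0.4574 -0.314 ] [0.031 0.03 ] 0.0292 [  8.  21. 200.]
lo [253, 217, 22, 19, 64] pts [ 0.5118 -0.3764  0.0294] rays [ 0.5112 -0.3763] [0.019 0.023] 0.032 [ 22. 171. 115.]
lo [282, 271, 27, 13, 84] pts [ 0.5695 -0.3384  0.0295] rays [ 0.5681 -0.3383] [0.014 0.03 ] 0.0325 [  8.  23. 108.]
t 2.75 tcp [ 0.4816 -0.3146  0.2512] yaw 95.0 q6 -2.28 -> [-0.093  -0.0317  0.1512] m roll -0.4 | |d| 180
```

View pics/w2.png

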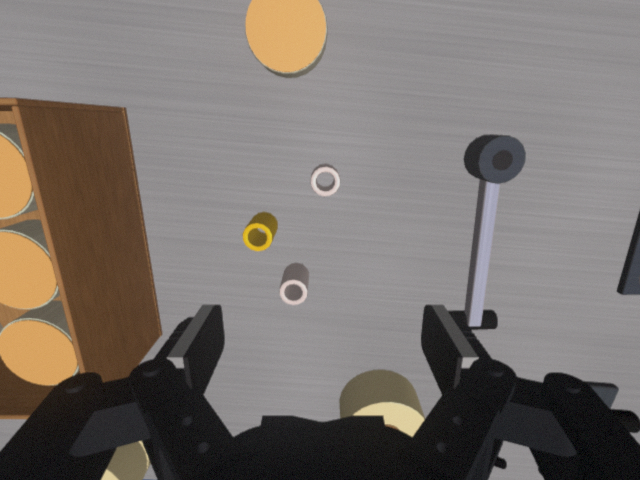

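The wrist view shows the tall loose spacer at (293,291), the short at (325,181), the yellow one at (258,236) and the dancer at the right. World positions are tall (.578,-.339) and short (.4575,-.314).

>>> step_arm:
  commands:
    - {"fingers": -1,"dx": -0.047,"dy": -0.016,"dz": 0.03,"roll": 0}
    - {"fingers": -1,"dx": -0.094,"dy": -0.033,"dz": 0.06,"roll": 0}
    - {"fingers": -1,"dx": -0.094,"dy": -0.033,"dz": 0.11,"roll": 0}
    - {"fingers": -1,"dx": -0.094,"dy": -0.033,"dz": 0.15,"roll": 0}
    - {"fingers": -1,"dx": -0.094,"dy": -0.033,"dz": 0.15,"roll": 0}
    - {"fingers": -1,"dx": -0.094,"dy": -0.033,"dz": 0.15,"roll": 0}

```text
time: 3.5
tool_pos: [0.5788, -0.3412, 0.1032]
tcp_rot: [-0.135, 3.137, -0.002]
wrist_force: [-0.6, 0.4, -0.1]
width: 0.998
grip_force: 0.0
```

```bash
python3 -c "
from h import *
go(.578,-.339,.012,95.4)"
```

```text
t 3.50 tcp [ 0.5788 -0.3412  0.1032] yaw 94.9 q6 -2.23 -> [0.0007 0.0024 0.0912] m roll -0.5 | |d| 91
```

>>> step_arm:
  commands:
    - {"fingers": -1,"dx": 0.001,"dy": 0.002,"dz": 0.04,"roll": 0}
    - {"fingers": -1,"dx": 0.001,"dy": 0.002,"dz": 0.075,"roll": 0}
    - {"fingers": -1,"dx": 0.001,"dy": 0.002,"dz": 0.09,"roll": 0}
    - {"fingers": -1,"dx": 0.001,"dy": 0.002,"dz": 0.09,"roll": 0}
    - {"fingers": 0.0,"dx": 0.001,"dy": 0.002,"dz": 0.09,"roll": 0}
    - {"fingers": 1,"dx": 0.001,"dy": 0.002,"dz": 0.09,"roll": 0}
    - {"fingers": 1,"dx": 0.001,"dy": 0.002,"dz": 0.09,"roll": 0}
    - {"fingers": 1,"dx": 0.001,"dy": 0.002,"dz": 0.09,"roll": 0}
  squeeze: 30

```text
time: 4.5
tool_pos: [0.5773, -0.3402, 0.0126]
tcp_rot: [-0.133, 3.137, -0.002]
wrist_force: [-0.8, 0.1, 5.0]
width: 0.359
grip_force: 30.1
```

>>> step_arm:
  commands:
    - {"fingers": 1,"dz": 0,"dx": 0,"dy": 0,"roll": 0}
    - {"fingers": 1,"dz": 0,"dx": 0,"dy": 0,"roll": 0}
    - {"fingers": 1,"dz": 0,"dx": 0,"dy": 0,"roll": 0}
  squeeze: 30

```text
time: 4.88
tool_pos: [0.5772, -0.3401, 0.0125]
tcp_rot: [-0.133, 3.137, -0.002]
wrist_force: [-1.4, 0.6, 5.8]
width: 0.362
grip_force: 30.2
```

>>> step_arm:
  commands:
    - {"fingers": 1,"dx": 0,"dy": 0,"dz": -0.03,"roll": 0}
    - {"fingers": 1,"dx": 0,"dy": 0,"dz": -0.08,"roll": 0}
    - {"fingers": 1,"dx": 0,"dy": 0,"dz": -0.13,"roll": 0}
    - {"fingers": 1,"dx": 0,"dy": 0.02,"dz": -0.14,"roll": 0}
    - {"fingers": 1,"dx": 0,"dy": 0.06,"dz": -0.14,"roll": 0}
    - {"fingers": 1,"dx": 0,"dy": 0.12,"dz": -0.14,"roll": 0}
    - {"fingers": 1,"dx": 0,"dy": 0.18,"dz": -0.14,"roll": 0}
    - {"fingers": 1,"dx": 0,"dy": 0.24,"dz": -0.14,"roll": 0}

```text
time: 5.88
tool_pos: [0.5542, -0.0979, 0.1494]
tcp_rot: [0.133, -3.136, -0.002]
wrist_force: [1.5, 0.3, -0.4]
width: 0.359
grip_force: 29.8
```

```bash
python3 -c "
from h import *
s=read_state();print(s['wrist_force'],s['width'],s['grip_force'])
go(.5204,.2906,.13,95.4)"
```

```text
[ 1.54448462  0.25850851 -0.42533845] 0.35934154935258167 29.836784452199936
t 5.88 tcp [ 0.5542 -0.0979  0.1494] yaw 94.8 q6 -1.87 -> [0.0008 0.3899 0.0199] m roll -0.6 | |d| 390
```

>>> step_arm:
  commands:
    - {"fingers": 1,"dx": 0,"dy": 0.06,"dz": 0,"roll": 0}
    - {"fingers": 1,"dx": 0,"dy": 0.12,"dz": 0,"roll": 0}
    - {"fingers": 1,"dx": 0,"dy": 0.18,"dz": 0,"roll": 0}
    - {"fingers": 1,"dx": 0,"dy": 0.24,"dz": 0,"roll": 0}
    - {"fingers": 1,"dx": 0,"dy": 0.3,"dz": 0,"roll": 0}
    - {"fingers": 1,"dx": 0.001,"dy": 0.35,"dz": 0.01,"roll": 0}
    - {"fingers": 1,"dx": 0.001,"dy": 0.39,"dz": 0.02,"roll": 0}
    - {"fingers": 1,"dx": 0.001,"dy": 0.39,"dz": 0.02,"roll": 0}

```text
time: 6.88
tool_pos: [0.5191, 0.29, 0.1284]
tcp_rot: [0.14, -3.134, 0.002]
wrist_force: [0.2, -0.1, -0.4]
width: 0.359
grip_force: 30.0
```

>>> step_arm:
  commands:
    - {"fingers": 1,"dx": 0,"dy": 0,"dz": 0,"roll": 0}
    - {"fingers": 1,"dx": 0,"dy": 0,"dz": 0,"roll": 0}

```text
time: 7.12
tool_pos: [0.522, 0.2869, 0.1311]
tcp_rot: [0.131, -3.138, 0.001]
wrist_force: [0.6, -0.3, -0.8]
width: 0.358
grip_force: 29.9
```

```bash
python3 snap.py w3; cat > inhand.py <<'E'
import sys
from h import *
t=sys.argv[1]; z=np.load(t+".npz"); c=dict(intrinsics=z["K"],world_to_cam=z["w"]); P=back("w",z["d"],c); p=cv2.imread(f"pics/{t}.png"); hsv=cv2.cvtColor(p,cv2.COLOR_BGR2HSV)
s=read_state(); tp=s["tool_pos"]; M=R.from_rotvec(s["tcp_rot"]).as_matrix()
Q=(P-tp)@M
m=(abs(Q[...,0])<.025)&(abs(Q[...,1])<.0155)&(abs(Q[...,2])<.05)&(hsv[...,2]>60)
q=Q[m]; print("ring pts tool frame n",len(q),"z",np.percentile(q[:,2],[1,50,99]).round(4),"x",np.percentile(q[:,0],[1,50,99]).round(4),"y",np.percentile(q[:,1],[1,99]).round(4))
x=q[:,0]; 
for a in np.arange(-.03,.03,.008):
    k=q[(q[:,2]>=a)&(q[:,2]<a+.008)]
    if len(k)>15: print(a.round(3),len(k),"x",np.percentile(k[:,0],[2,98]).round(4),"y",np.percentile(k[:,1],[2,98]).round(4))
E
python3 inhand.py w3;python3 -c "
from h import *
go(.5204,.2906,.13,95.4)
p=cv2.imread('pics/w3.png');cv2.imwrite('pics/w3c.png',cv2.resize(p[180:460,170:480],None,fx=2,fy=2))"
```

```text
7.175 [0.5222 0.2868 0.1313]
ring pts tool frame n 8558 z [-0.0369 -0.0287  0.011 ] x [-0.0161  0.0055  0.0133] y [-0.0149  0.015 ]
-0.03 1466 x [-0.013   0.0131] y [-0.014   0.0135]
-0.022 1179 x [-0.0129  0.0131] y [-0.0144  0.0137]
-0.014 822 x [-0.013   0.0132] y [-0.0142  0.0138]
-0.006 512 x [0.0021 0.0134] y [-0.0147  0.015 ]
0.002 426 x [0.0026 0.0134] y [-0.0146  0.0143]
0.01 143 x [0.0023 0.0133] y [-0.0148  0.0145]
t 7.17 tcp [0.5222 0.2868 0.1313] yaw 94.8 q6 -1.19 -> [0.0015 0.0039 0.0013] m roll -0.6 | |d| 4
```

View pics/w3c.png

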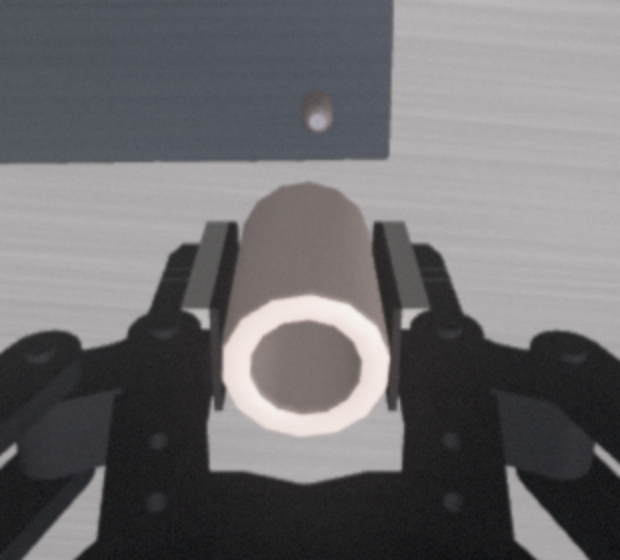

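The crop shows the tall spacer held upright between the pads, with the far-a peg at crop (317,115). The ring centre is about 2 mm toward tool −x of the TCP, so I'll allow for that.

>>> step_arm:
  commands:
    - {"fingers": 1,"dx": 0.003,"dy": 0.004,"dz": 0.03,"roll": 0}
    - {"fingers": 1,"dx": 0.003,"dy": 0.004,"dz": 0.06,"roll": 0}
    - {"fingers": 1,"dx": 0.003,"dy": 0.004,"dz": 0.072,"roll": 0}
    - {"fingers": 1,"dx": 0.003,"dy": 0.004,"dz": 0.072,"roll": 0}
    - {"fingers": 1,"dx": 0.003,"dy": 0.004,"dz": 0.072,"roll": 0}

```text
time: 7.8
tool_pos: [0.5199, 0.292, 0.0607]
tcp_rot: [-0.132, 3.137, 0.001]
wrist_force: [0.1, 0.7, -0.3]
width: 0.362
grip_force: 29.9
```

```bash
python3 -c "
from h import *
go(.5193,.2905,.0225,95.4)"
```

```text
t 7.80 tcp [0.5199 0.292  0.0607] yaw 94.8 q6 -1.19 -> [ 0.0008 -0.0014  0.0382] m roll -0.6 | |d| 38
```

>>> step_arm:
  commands:
    - {"fingers": 1,"dx": 0.001,"dy": -0.001,"dz": 0.012,"roll": 0}
    - {"fingers": 1,"dx": 0.001,"dy": -0.001,"dz": 0.024,"roll": 0}
    - {"fingers": 1,"dx": 0.001,"dy": -0.001,"dz": 0.034,"roll": 0}
    - {"fingers": 1,"dx": 0.001,"dy": -0.001,"dz": 0.037,"roll": 0}
    - {"fingers": 1,"dx": 0.001,"dy": -0.001,"dz": 0.037,"roll": 0}

```text
time: 8.43
tool_pos: [0.5171, 0.2903, 0.0226]
tcp_rot: [0.133, -3.137, 0.002]
wrist_force: [-3.8, -1.7, 6.9]
width: 0.358
grip_force: 30.6
```

```bash
python3 -c "
from h import *
go(.5193,.2905,.0225,95.4)"
```

```text
t 8.43 tcp [0.5171 0.2903 0.0226] yaw 94.9 q6 -1.19 -> [-0.0022 -0.      0.0001] m roll -0.5 | |d| 2
```

Contact at the expected height, so I'll release it.

>>> step_arm:
  commands:
    - {"fingers": 0.1,"dx": 0,"dy": 0,"dz": 0,"roll": 0}
    - {"fingers": -1,"dx": 0,"dy": 0,"dz": 0,"roll": 0}
    - {"fingers": -1,"dx": 0,"dy": 0,"dz": 0,"roll": 0}
    - {"fingers": -1,"dx": 0,"dy": 0,"dz": 0,"roll": 0}
    - {"fingers": -1,"dx": 0,"dy": 0,"dz": -0.04,"roll": 0}
    - {"fingers": -1,"dx": 0,"dy": 0,"dz": -0.09,"roll": 0}
    - {"fingers": -1,"dx": 0,"dy": 0,"dz": -0.14,"roll": 0}
    - {"fingers": -1,"dx": 0.03,"dy": -0.05,"dz": -0.18,"roll": 0}

```text
time: 9.43
tool_pos: [0.4975, 0.2463, 0.2011]
tcp_rot: [-0.137, 3.133, 0.004]
wrist_force: [0.8, -0.8, 0.4]
width: 1.0
grip_force: 0.0
```

```bash
cat > chk.py <<'E'
import sys
from h import *
p,d=read_camera("top"); P=back("top",d); cv2.imwrite(f"pics/{sys.argv[1]}.png",p)
c,s=np.cos(.0935),np.sin(.0935); L=(P[...,:2]-[.4958,.1877])@np.array([[c,-s],[s,c]])
for n,(x,y) in dict(a_near=(-.035,.1),a_far=(.035,.1),b_near=(-.035,-.1),b_far=(.035,-.1)).items():
    m=(np.hypot(L[...,0]-x,L[...,1]-y)<.026)&(P[...,2]>.025)&(P[...,2]<.08)
    q=P[m]; 
    if len(q): zt=np.percentile(q[:,2],90); t=L[m][q[:,2]>zt-.004]; print(n,len(q),zt.round(4),((t.min(0)+t.max(0))/2).round(4),np.ptp(t,axis=0).round(3))
E
python3 chk.py t1; python3 -c "
from h import *
go(.4565,-.314,.12,95.4)"
```

```text
a_far 75 0.0616 [0.0229 0.1007] [0.016 0.028]
b_near 11 0.0322 [-0.0365 -0.0986] [0.009 0.008]
b_far 92 0.0418 [ 0.0341 -0.0988] [0.029 0.029]
t 9.47 tcp [0.4955 0.2411 0.205 ] yaw 94.9 q6 -1.25 -> [ 0.087  -0.5496  0.0852] m roll -0.5 | |d| 563
```

>>> step_arm:
  commands:
    - {"fingers": -1,"dx": 0.01,"dy": -0.061,"dz": 0,"roll": 0}
    - {"fingers": -1,"dx": 0.02,"dy": -0.122,"dz": 0,"roll": 0}
    - {"fingers": -1,"dx": 0.03,"dy": -0.183,"dz": 0,"roll": 0}
    - {"fingers": -1,"dx": 0.04,"dy": -0.244,"dz": 0,"roll": 0}
    - {"fingers": -1,"dx": 0.05,"dy": -0.305,"dz": 0,"roll": 0}
    - {"fingers": -1,"dx": 0.06,"dy": -0.366,"dz": 0.01,"roll": 0}
    - {"fingers": -1,"dx": 0.07,"dy": -0.427,"dz": 0.03,"roll": 0}
    - {"fingers": -1,"dx": 0.08,"dy": -0.488,"dz": 0.05,"roll": 0}

```text
time: 10.48
tool_pos: [0.4569, -0.2459, 0.149]
tcp_rot: [-0.132, 3.138, -0.001]
wrist_force: [0.5, 0.7, -0.6]
width: 0.997
grip_force: 0.0
```

```bash
python3 chk.py t2; python3 -c "
from h import *
go(.4565,-.314,.09,95.4)"
```

```text
a_near 118 0.0608 [-0.0365  0.1011] [0.028 0.031]
a_far 125 0.0608 [0.0303 0.1015] [0.03 0.03]
b_near 13 0.0356 [-0.0379 -0.0984] [0.008 0.008]
b_far 92 0.0418 [ 0.0346 -0.0978] [0.029 0.03 ]
t 10.53 tcp [ 0.4549 -0.2518  0.1463] yaw 94.7 q6 -2.20 -> [ 0.0034 -0.0619  0.0566] m roll -0.7 | |d| 84
```

>>> step_arm:
  commands:
    - {"fingers": -1,"dx": 0.002,"dy": -0.04,"dz": 0.03,"roll": 0}
    - {"fingers": -1,"dx": 0.002,"dy": -0.062,"dz": 0.057,"roll": 0}
    - {"fingers": -1,"dx": 0.002,"dy": -0.062,"dz": 0.057,"roll": 0}
    - {"fingers": -1,"dx": 0.002,"dy": -0.062,"dz": 0.057,"roll": 0}

```text
time: 11.02
tool_pos: [0.4605, -0.3052, 0.0925]
tcp_rot: [0.133, -3.139, -0.001]
wrist_force: [0.3, 0.3, 0.3]
width: 1.001
grip_force: 0.0
```

```bash
python3 -c "
from h import *
go(.4572,-.314,.006,95.4)"
```

```text
t 11.03 tcp [ 0.4605 -0.3052  0.0925] yaw 94.9 q6 -2.29 -> [ 0.0041 -0.0085  0.0865] m roll -0.5 | |d| 87
```

>>> step_arm:
  commands:
    - {"fingers": -1,"dx": 0.004,"dy": -0.008,"dz": 0.02,"roll": 0}
    - {"fingers": -1,"dx": 0.004,"dy": -0.008,"dz": 0.04,"roll": 0}
    - {"fingers": -1,"dx": 0.004,"dy": -0.008,"dz": 0.04,"roll": 0}
    - {"fingers": -1,"dx": 0.004,"dy": -0.008,"dz": 0.04,"roll": 0}

```text
time: 11.52
tool_pos: [0.4581, -0.314, 0.0537]
tcp_rot: [-0.135, 3.137, -0.002]
wrist_force: [-0.6, 0.2, 0.4]
width: 0.998
grip_force: 0.0
```

```bash
python3 -c "
from h import *
go(.4572,-.314,.006,95.4)"
```

```text
t 11.53 tcp [ 0.4581 -0.314   0.0537] yaw 94.9 q6 -2.30 -> [0.001  0.0001 0.0477] m roll -0.5 | |d| 48
```

>>> step_arm:
  commands:
    - {"fingers": -1,"dx": 0,"dy": 0,"dz": 0.025,"roll": 0}
    - {"fingers": -1,"dx": 0,"dy": 0,"dz": 0.043,"roll": 0}
    - {"fingers": -1,"dx": 0,"dy": 0,"dz": 0.046,"roll": 0}
    - {"fingers": -1,"dx": 0,"dy": 0,"dz": 0.046,"roll": 0}
    - {"fingers": 0,"dx": 0,"dy": 0,"dz": 0.046,"roll": 0}
    - {"fingers": 1,"dx": 0,"dy": 0,"dz": 0.046,"roll": 0}
    - {"fingers": 1,"dx": 0,"dy": 0,"dz": 0.046,"roll": 0}
    - {"fingers": 1,"dx": 0,"dy": 0,"dz": 0.046,"roll": 0}

```text
time: 12.52
tool_pos: [0.4575, -0.3145, 0.0068]
tcp_rot: [-0.133, 3.138, -0.001]
wrist_force: [-0.2, 0.1, 3.7]
width: 0.356
grip_force: 29.9
```

>>> step_arm:
  commands:
    - {"fingers": 1,"dx": 0,"dy": 0,"dz": 0,"roll": 0}
    - {"fingers": 1,"dx": 0,"dy": 0,"dz": 0,"roll": 0}

```text
time: 12.78
tool_pos: [0.4576, -0.3145, 0.0068]
tcp_rot: [-0.133, 3.138, -0.001]
wrist_force: [-0.4, 0.7, 5.4]
width: 0.362
grip_force: 30.1
```

>>> step_arm:
  commands:
    - {"fingers": 1,"dx": 0,"dy": 0,"dz": -0.03,"roll": 0}
    - {"fingers": 1,"dx": 0,"dy": 0,"dz": -0.08,"roll": 0}
    - {"fingers": 1,"dx": 0,"dy": 0.03,"dz": -0.12,"roll": 0}
    - {"fingers": 1,"dx": -0.01,"dy": 0.09,"dz": -0.12,"roll": 0}
    - {"fingers": 1,"dx": -0.018,"dy": 0.15,"dz": -0.12,"roll": 0}
    - {"fingers": 1,"dx": -0.026,"dy": 0.21,"dz": -0.12,"roll": 0}
    - {"fingers": 1,"dx": -0.034,"dy": 0.27,"dz": -0.12,"roll": 0}
    - {"fingers": 1,"dx": -0.041,"dy": 0.33,"dz": -0.12,"roll": 0}

```text
time: 13.78
tool_pos: [0.4694, 0.02, 0.1258]
tcp_rot: [0.133, -3.139, -0.0]
wrist_force: [0.7, -0.1, -0.8]
width: 0.352
grip_force: 29.9
```

>>> step_arm:
  commands:
    - {"fingers": 1,"dx": -0.006,"dy": 0.05,"dz": 0,"roll": 0}
    - {"fingers": 1,"dx": -0.006,"dy": 0.067,"dz": 0,"roll": 0}
    - {"fingers": 1,"dx": -0.006,"dy": 0.067,"dz": 0,"roll": 0}
    - {"fingers": 1,"dx": -0.006,"dy": 0.067,"dz": 0,"roll": 0}
    - {"fingers": 1,"dx": -0.006,"dy": 0.067,"dz": 0,"roll": 0}

```text
time: 14.4
tool_pos: [0.4704, 0.0841, 0.126]
tcp_rot: [0.13, -3.139, 0.001]
wrist_force: [0.1, -0.1, -0.5]
width: 0.356
grip_force: 29.9
```

```bash
python3 snap.py w4; python3 inhand.py w4; python3 -c "
from h import *
go(.4705,.085,.0168,95.4)"
```

```text
14.45 [0.4704 0.0842 0.1261]
ring pts tool frame n 5898 z [-0.0363 -0.0182  0.0063] x [-0.0145  0.0033  0.0151] y [-0.0148  0.015 ]
-0.03 813 x [-0.0143  0.0135] y [-0.0144  0.0144]
-0.022 2674 x [-0.0145  0.0149] y [-0.0144  0.0141]
-0.014 1058 x [-0.011   0.0151] y [-0.014  0.013]
-0.006 845 x [-0.011   0.0152] y [-0.0143  0.0134]
0.002 427 x [-0.011  0.015] y [-0.0142  0.0135]
t 14.45 tcp [0.4704 0.0842 0.1261] yaw 94.7 q6 -1.53 -> [-0.0002  0.0008  0.1093] m roll -0.7 | |d| 109
```

>>> step_arm:
  commands:
    - {"fingers": 1,"dx": 0,"dy": 0.001,"dz": 0.03,"roll": 0}
    - {"fingers": 1,"dx": 0,"dy": 0.001,"dz": 0.06,"roll": 0}
    - {"fingers": 1,"dx": 0,"dy": 0.001,"dz": 0.072,"roll": 0}
    - {"fingers": 1,"dx": 0,"dy": 0.001,"dz": 0.072,"roll": 0}
    - {"fingers": 1,"dx": 0,"dy": 0.001,"dz": 0.072,"roll": 0}

```text
time: 15.08
tool_pos: [0.4714, 0.0864, 0.0553]
tcp_rot: [-0.132, 3.137, 0.0]
wrist_force: [1.0, 0.5, 0.6]
width: 0.357
grip_force: 29.9
```

```bash
python3 -c "
from h import *
go(.4705,.085,.0168,95.4)"
```

```text
t 15.07 tcp [0.4714 0.0864 0.0553] yaw 94.8 q6 -1.53 -> [ 0.0011 -0.0013  0.0385] m roll -0.6 | |d| 39
```

>>> step_arm:
  commands:
    - {"fingers": 1,"dx": 0,"dy": -0.001,"dz": 0.012,"roll": 0}
    - {"fingers": 1,"dx": 0,"dy": -0.001,"dz": 0.024,"roll": 0}
    - {"fingers": 1,"dx": 0,"dy": -0.001,"dz": 0.034,"roll": 0}
    - {"fingers": 1,"dx": 0,"dy": -0.001,"dz": 0.038,"roll": 0}
    - {"fingers": 1,"dx": 0,"dy": -0.001,"dz": 0.038,"roll": 0}

```text
time: 15.7
tool_pos: [0.4693, 0.0853, 0.0167]
tcp_rot: [0.133, -3.135, 0.001]
wrist_force: [-6.6, -1.0, 11.5]
width: 0.356
grip_force: 31.1
```

>>> step_arm:
  commands:
    - {"fingers": 0.1,"dx": 0,"dy": 0,"dz": -0.001,"roll": 0}
    - {"fingers": -1,"dx": 0,"dy": 0,"dz": -0.001,"roll": 0}
    - {"fingers": -1,"dx": 0,"dy": 0,"dz": -0.001,"roll": 0}
    - {"fingers": -1,"dx": 0,"dy": 0,"dz": -0.001,"roll": 0}
    - {"fingers": -1,"dx": 0,"dy": 0,"dz": -0.04,"roll": 0}
    - {"fingers": -1,"dx": 0,"dy": 0,"dz": -0.1,"roll": 0}
    - {"fingers": -1,"dx": 0,"dy": -0.04,"dz": -0.16,"roll": 0}
    - {"fingers": -1,"dx": 0,"dy": -0.1,"dz": -0.2,"roll": 0}

```text
time: 16.7
tool_pos: [0.4786, 0.0006, 0.2083]
tcp_rot: [-0.137, 3.135, -0.0]
wrist_force: [0.9, -0.2, 0.5]
width: 0.997
grip_force: 0.0
```

```bash
cat > dancer.py <<'E'
from h import *
z=np.load("w2.npz"); cw=dict(intrinsics=z["K"],world_to_cam=z["w"])
for n,p,d,c in [("w",cv2.imread("pics/w2.png"),z["d"],cw),("top",cv2.imread("pics/top0.png"),np.load("top0.npy"),None)]:
    P=back(n,d,c); hsv=cv2.cvtColor(p,cv2.COLOR_BGR2HSV)
    roi=(P[...,0]>.37)&(P[...,0]<.64)&(P[...,1]<-.07)&(P[...,1]>-.21)
    hub=roi&(P[...,2]>.034)&(P[...,2]<.045)&(P[...,0]<.47); q=P[hub]
    h=(q.min(0)+q.max(0))/2; print(n,"hub top",h.round(4),np.ptp(q,axis=0).round(3))
    bar=(roi&(P[...,2]>.022)&(P[...,2]<.032)&(hsv[...,2]>110)); q=P[bar]
    v=cv2.fitLine(q[:,:2].astype(np.float32),cv2.DIST_L2,0,.001,.001).ravel(); v*=np.sign(v[0])
    yaw=np.degrees(np.arctan2(v[1],v[0])); b=np.array([v[0],v[1]]); per=np.array([-v[1],v[0]])
    a=v[2:4]; hub_on=a+b*((h[:2]-a)@b)
    print(" bar z",np.percentile(q[:,2],[10,50,90]).round(4),"yaw %.2f"%yaw,"width",np.percentile((q[:,:2]-a)@per,[1,99]).round(4),"hub off bar",((h[:2]-a)@per).round(4),"balance pt",(hub_on+b*.06).round(4),"n",len(q))
    r=roi&(P[...,2]>.012)&(P[...,2]<.03)&(hsv[...,2]<70)&(P[...,0]>.56); q=P[r]
    if len(q): print(" roller along/perp",np.percentile((q[:,:2]-hub_on)@b,[2,98]).round(4),np.percentile((q[:,:2]-hub_on)@per,[2,98]).round(4),q[:,2].max())
E
python3 dancer.py; python3 chk.py t3; python3 -c "
from h import *
go(.48,-.14,.15,97)"
```

```text
w hub top [ 0.4197 -0.1399  0.0379] [0.048 0.047 0.008]
 bar z [0.0255 0.0265 0.0275] yaw 6.50 width [-0.0074  0.008 ] hub off bar 0.0002 balance pt [ 0.4793 -0.1333] n 1941
 roller along/perp [0.1869 0.2076] [-0.0242  0.0282] 0.024505525599301914
top hub top [ 0.4189 -0.1378  0.0395] [0.05  0.045 0.011]
 bar z [0.0236 0.0269 0.0303] yaw 6.16 width [-0.0078  0.008 ] hub off bar -0.0013 balance pt [ 0.4784 -0.1301] n 292
 roller along/perp [0.1882 0.2076] [-0.0288  0.028 ] 0.029949719687077492
a_near 123 0.0615 [-0.0364  0.1011] [0.03 0.03]
a_far 128 0.0622 [0.0304 0.101 ] [0.031 0.03 ]
b_near 80 0.0432 [-0.0384 -0.0994] [0.027 0.024]
b_far 88 0.0437 [ 0.0332 -0.0978] [0.03 0.03]
t 16.75 tcp [ 0.4818 -0.0054  0.2133] yaw 94.9 q6 -1.71 -> [ 0.0139 -0.1335  0.0641] m roll -2.1 | |d| 149
```

Both spacers are seated at the right heights. Next is the dancer, with its balance point at (.479,-.133) and bar yaw 6.5°.

>>> step_arm:
  commands:
    - {"fingers": -1,"dx": 0.006,"dy": -0.06,"dz": 0.04,"roll": -1.6}
    - {"fingers": -1,"dx": 0.013,"dy": -0.12,"dz": 0.08,"roll": -1.6}
    - {"fingers": -1,"dx": 0.013,"dy": -0.127,"dz": 0.12,"roll": -1.6}
    - {"fingers": -1,"dx": 0.013,"dy": -0.127,"dz": 0.12,"roll": -1.6}
    - {"fingers": -1,"dx": 0.013,"dy": -0.127,"dz": 0.12,"roll": -1.6}
    - {"fingers": -1,"dx": 0.013,"dy": -0.127,"dz": 0.12,"roll": -1.6}

```text
time: 17.5
tool_pos: [0.4772, -0.1266, 0.0873]
tcp_rot: [-0.179, 3.133, -0.002]
wrist_force: [0.4, 0.3, -0.6]
width: 0.998
grip_force: 0.0
```

```bash
python3 -c "
from h import *
go(.4793,-.133,.005,96.5)
s=read_state(); print(R.from_rotvec(s['tcp_rot']).as_matrix()[:,2])"
```

```text
t 17.50 tcp [ 0.4772 -0.1266  0.0873] yaw 96.5 q6 -1.99 -> [-0.001  -0.0065  0.0823] m roll 0.0 | |d| 83
[ 3.78106655e-03 -9.75373664e-04 -9.99992376e-01]
```

>>> step_arm:
  commands:
    - {"fingers": -1,"dx": -0.002,"dy": -0.006,"dz": 0.03,"roll": 0}
    - {"fingers": -1,"dx": -0.002,"dy": -0.006,"dz": 0.05,"roll": 0}
    - {"fingers": -1,"dx": -0.002,"dy": -0.006,"dz": 0.05,"roll": 0}
    - {"fingers": -1,"dx": -0.002,"dy": -0.006,"dz": 0.05,"roll": 0}

```text
time: 18.0
tool_pos: [0.4795, -0.1326, 0.0369]
tcp_rot: [-0.178, 3.134, -0.002]
wrist_force: [-0.3, -0.9, 1.0]
width: 0.999
grip_force: 0.0
```

```bash
python3 -c "
from h import *
go(.4793,-.133,.005,96.5)"
```

```text
t 18.00 tcp [ 0.4795 -0.1326  0.0369] yaw 96.5 q6 -2.00 -> [ 0.0003 -0.0004  0.0319] m roll 0.0 | |d| 32
```

>>> step_arm:
  commands:
    - {"fingers": -1,"dx": 0,"dy": 0,"dz": 0.02,"roll": 0}
    - {"fingers": -1,"dx": 0,"dy": 0,"dz": 0.031,"roll": 0}
    - {"fingers": -1,"dx": 0,"dy": 0,"dz": 0.031,"roll": 0}
    - {"fingers": 0.2,"dx": 0,"dy": 0,"dz": 0.031,"roll": 0}
    - {"fingers": 1,"dx": 0,"dy": 0,"dz": 0.031,"roll": 0}
    - {"fingers": 1,"dx": 0,"dy": 0,"dz": 0.031,"roll": 0}
    - {"fingers": 1,"dx": 0,"dy": 0,"dz": 0.031,"roll": 0}
    - {"fingers": 1,"dx": 0,"dy": 0,"dz": 0.031,"roll": 0}
  squeeze: 100

```text
time: 19.0
tool_pos: [0.4783, -0.1327, 0.0048]
tcp_rot: [-0.177, 3.136, 0.0]
wrist_force: [-1.4, 0.6, 6.0]
width: 0.164
grip_force: 98.5
```

>>> step_arm:
  commands:
    - {"fingers": 1,"dx": 0,"dy": 0,"dz": 0,"roll": 0}
    - {"fingers": 1,"dx": 0,"dy": 0,"dz": 0,"roll": 0}
    - {"fingers": 1,"dx": 0,"dy": 0,"dz": 0,"roll": 0}

```text
time: 19.38
tool_pos: [0.4783, -0.1327, 0.0048]
tcp_rot: [-0.177, 3.136, 0.0]
wrist_force: [-0.8, 0.4, 5.1]
width: 0.165
grip_force: 98.5
```

>>> step_arm:
  commands:
    - {"fingers": 1,"dx": 0,"dy": 0,"dz": -0.01,"roll": 0}
    - {"fingers": 1,"dx": 0,"dy": 0,"dz": -0.03,"roll": 0}
    - {"fingers": 1,"dx": 0,"dy": 0,"dz": -0.06,"roll": 0}
    - {"fingers": 1,"dx": 0,"dy": 0,"dz": -0.1,"roll": 0}
    - {"fingers": 1,"dx": 0,"dy": 0,"dz": -0.14,"roll": 0}
    - {"fingers": 1,"dx": 0,"dy": 0,"dz": -0.14,"roll": 0}
    - {"fingers": 1,"dx": 0,"dy": 0,"dz": -0.14,"roll": 0}
    - {"fingers": 1,"dx": 0,"dy": 0,"dz": -0.14,"roll": 0}

```text
time: 20.38
tool_pos: [0.476, -0.132, 0.1416]
tcp_rot: [0.177, -3.132, -0.003]
wrist_force: [0.6, -0.0, -4.9]
width: 0.167
grip_force: 97.9
```

```bash
python3 snap.py w5; python3 -c "
from h import *
s=read_state(); print(s['torque'],s['wrist_force'],s['grip_force'])
go(.4921,.2275,.15,5.36)
"
```

```text
20.425 [ 0.4762 -0.1321  0.1418]
[-0.02381164 -0.05290134  0.02507281] [ 0.59226859 -0.32892726 -5.24789459] 97.888662815094
t 20.43 tcp [ 0.4762 -0.1321  0.1418] yaw 96.5 q6 -2.00 -> [-0.0562  0.3555 -0.0078] m roll -88.9 | |d| 360
```

View pics/w5.png

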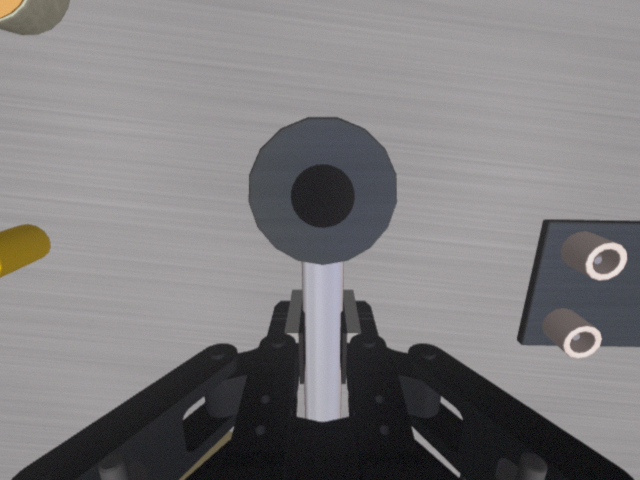

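The view shows the dancer held with its hub in front at (323,190), and both short spacers over their pegs at right. I'll measure level and hub offset in the tool frame.

```bash
cat > lev.py <<'E'
import sys
from h import *
t=sys.argv[1]; z=np.load(t+".npz"); c=dict(intrinsics=z["K"],world_to_cam=z["w"]); P=back("w",z["d"],c); p=cv2.imread(f"pics/{t}.png"); hsv=cv2.cvtColor(p,cv2.COLOR_BGR2HSV)
s=read_state(); M=R.from_rotvec(s["tcp_rot"]).as_matrix(); Q=(P-s["tool_pos"])@M
w=P[...,2]
m=(Q[...,0]>.025)&(Q[...,0]<.1)&(abs(Q[...,1])<.04)&(Q[...,2]<-.018)&(Q[...,2]>-.06)&(hsv[...,2]<140); q=Q[m]
zt=np.median(q[:,2]); k=abs(q[:,2]-zt)<.006; q=q[k]; e=P[m][k]
print("hub tool mid",((np.percentile(q,.5,0)+np.percentile(q,99.5,0))/2).round(4),"ext",np.ptp(q,axis=0).round(3))
ctr=e.mean(0); A=np.c_[e[:,:2]-ctr[:2],np.ones(len(e))]; f=np.linalg.lstsq(A,e[:,2],rcond=None)[0]; print("hub top world slope deg (x,y)",np.degrees(f[:2]).round(2),"top z",f[2].round(4),"world mid",((np.percentile(e,.5,0)+np.percentile(e,99.5,0))/2).round(4))
m=(abs(Q[...,1])<.007)&(Q[...,0]>-.012)&(Q[...,0]<.034)&(Q[...,2]<-.01)&(Q[...,2]>-.04)&(hsv[...,2]>140); q=Q[m]
print("bar n",len(q)); f=np.polyfit(q[:,0],-q[:,2],1); g=np.polyfit(q[:,0],q[:,1],1); print("bar slope tool-x deg",np.degrees(f[0]).round(2),"lateral",np.degrees(g[0]).round(2),"top above tcp",f[1].round(4))
E
python3 lev.py w5
```

```text
hub tool mid [ 0.0594 -0.0003 -0.034 ] ext [0.047 0.047 0.007]
hub top world slope deg (x,y) [-0.11  0.06] top z 0.1761 world mid [ 0.4175 -0.1391  0.1761]
bar n 3388
bar slope tool-x deg 0.1 lateral 0.27 top above tcp 0.0218
```

Level within 0.1°, with the underside 5.5 mm below the TCP. Now I'll carry it and turn +91°.

>>> step_arm:
  commands:
    - {"fingers": 1,"dx": -0.002,"dy": 0.012,"dz": 0,"roll": 4}
    - {"fingers": 1,"dx": -0.006,"dy": 0.038,"dz": 0,"roll": 10}
    - {"fingers": 1,"dx": -0.011,"dy": 0.07,"dz": 0,"roll": 18}
    - {"fingers": 1,"dx": -0.016,"dy": 0.102,"dz": 0,"roll": 26}
    - {"fingers": 1,"dx": -0.021,"dy": 0.134,"dz": 0,"roll": 34}
    - {"fingers": 1,"dx": -0.026,"dy": 0.166,"dz": 0,"roll": 42}
    - {"fingers": 1,"dx": -0.031,"dy": 0.198,"dz": 0,"roll": 50}
    - {"fingers": 1,"dx": -0.036,"dy": 0.228,"dz": 0,"roll": 58}

```text
time: 21.42
tool_pos: [0.4871, 0.0989, 0.1426]
tcp_rot: [-1.371, -2.824, 0.002]
wrist_force: [0.0, -0.6, -4.7]
width: 0.163
grip_force: 98.0
```

```bash
python3 -c "
from h import *
go(.4920,.2282,.142,5.36)
s=read_state(); print(s['grip_force'],s['wrist_force'])"
```

```text
t 21.43 tcp [0.4871 0.0989 0.1426] yaw 38.2 q6 -0.52 -> [0.0986 0.0838 0.0006] m roll 32.8 | |d| 129
98.00400495529175 [ 3.74426561e-03 -6.45719933e-01 -4.68615074e+00]
```

>>> step_arm:
  commands:
    - {"fingers": 1,"dx": 0.023,"dy": 0.019,"dz": 0,"roll": 8}
    - {"fingers": 1,"dx": 0.046,"dy": 0.039,"dz": 0,"roll": 16}
    - {"fingers": 1,"dx": 0.068,"dy": 0.058,"dz": 0,"roll": 23}
    - {"fingers": 1,"dx": 0.086,"dy": 0.073,"dz": 0,"roll": 29}
    - {"fingers": 1,"dx": 0.098,"dy": 0.083,"dz": 0.006,"roll": 32.5}
    - {"fingers": 1,"dx": 0.098,"dy": 0.083,"dz": 0.014,"roll": 32.5}
    - {"fingers": 1,"dx": 0.098,"dy": 0.083,"dz": 0.02,"roll": 32.5}
    - {"fingers": 1,"dx": 0.098,"dy": 0.083,"dz": 0.02,"roll": 32.5}

```text
time: 22.42
tool_pos: [0.4912, 0.2251, 0.1228]
tcp_rot: [-2.103, -2.333, 0.004]
wrist_force: [0.7, -0.1, -3.9]
width: 0.165
grip_force: 98.0
```

>>> step_arm:
  commands:
    - {"fingers": 1,"dx": 0,"dy": 0,"dz": 0,"roll": 0}
    - {"fingers": 1,"dx": 0,"dy": 0,"dz": 0,"roll": 0}
    - {"fingers": 1,"dx": 0,"dy": 0,"dz": 0,"roll": 0}

```text
time: 22.8
tool_pos: [0.4925, 0.2262, 0.1246]
tcp_rot: [2.103, 2.333, 0.001]
wrist_force: [0.5, 0.7, -4.2]
width: 0.161
grip_force: 98.0
```

```bash
python3 snap.py w6; python3 lev.py w6; python3 -c "
from h import *
go(.4920,.2282,.1155,5.36)"
```

```text
22.85 [0.4924 0.2263 0.1246]
hub tool mid [ 0.0594  0.0009 -0.0342] ext [0.047 0.047 0.006]
hub top world slope deg (x,y) [ 0.02 -0.22] top z 0.1588 world mid [0.4871 0.2855 0.1588]
bar n 3313
bar slope tool-x deg -0.02 lateral -0.71 top above tcp 0.0222
t 22.85 tcp [0.4924 0.2263 0.1246] yaw 6.0 q6 0.28 -> [ 0.002  -0.0002  0.0091] m roll 0.6 | |d| 9
```

>>> step_arm:
  commands:
    - {"fingers": 1,"dx": 0.002,"dy": 0,"dz": 0.004,"roll": 0}
    - {"fingers": 1,"dx": 0.002,"dy": 0,"dz": 0.009,"roll": 0}
    - {"fingers": 1,"dx": 0.002,"dy": 0,"dz": 0.009,"roll": 0}
    - {"fingers": 1,"dx": 0.002,"dy": 0,"dz": 0.009,"roll": 0}
    - {"fingers": 1,"dx": 0.002,"dy": 0,"dz": 0.009,"roll": 0}
    - {"fingers": 1,"dx": 0.002,"dy": 0,"dz": 0.009,"roll": 0}

```text
time: 23.6
tool_pos: [0.4921, 0.2283, 0.1154]
tcp_rot: [2.103, 2.334, 0.0]
wrist_force: [-0.5, -0.3, -4.8]
width: 0.164
grip_force: 98.0
```

```bash
python3 snap.py w7; python3 lev.py w7; python3 - <<'E'
from h import *
go(.4920,.2282,.1155,5.36)
print(np.abs(read_state()['joint_vel']).max())
p,d=read_camera("side"); P=back("side",d); cv2.imwrite("pics/side1.png",cv2.resize(p[130:330,150:420],None,fx=2.8,fy=2.8))
hsv=cv2.cvtColor(p,cv2.COLOR_BGR2HSV)
m=(P[...,2]>.11)&(P[...,2]<.15)&(abs(P[...,1]-.088)<.03)&(abs(P[...,0]-.505)<.05)
q=P[m]; print("roller",len(q),((np.percentile(q,2,0)+np.percentile(q,98,0))/2).round(4),np.percentile(q[:,2],98))
E
```

```text
23.65 [0.4921 0.2283 0.1154]
hub tool mid [ 0.0595  0.0008 -0.0342] ext [0.047 0.047 0.007]
hub top world slope deg (x,y) [ 0.02 -0.18] top z 0.1496 world mid [0.4867 0.2875 0.1495]
bar n 3320
bar slope tool-x deg -0.01 lateral -0.61 top above tcp 0.0221
t 23.65 tcp [0.4921 0.2283 0.1154] yaw 6.0 q6 0.28 -> [-0.0001 -0.0001 -0.0001] m roll 0.6 | |d| 0
0.0017955562613070101
roller 402 [0.5057 0.0948 0.1266] 0.13889099201765698
```

View pics/side1.png

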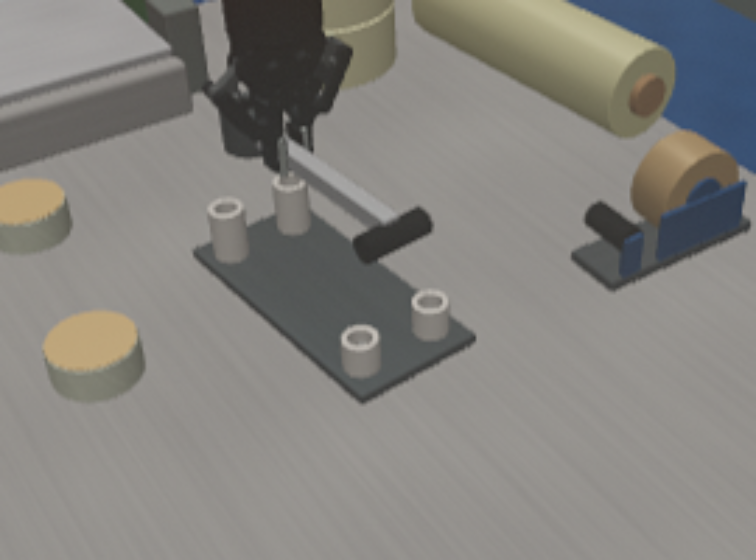

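The side view shows all four spacers standing flat on their pegs. The dancer is level, with its roller over the short row and its hub over the tall row, and the underside is at 0.11 m. I'm handing it in.

```bash
python3 -c "
from workcell import *
print(finish_job())"
```

```text
the job is handed in; nothing more can be done
None
```

Job handed in at about 24 s: both spacers are on their pegs (tall in row a, short in row b), and the dancer arm is held level and still over the plate, its underside about 5 cm above the tall spacers.

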